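Cock the solder sucker on the repair bench

ROBOT

A 6-joint arm with a two-finger parallel gripper is mounted at the origin on the work surface. World frame = base frame: x ahead of the robot, y to its left, z up, the work surface at z = 0. Lengths are in m, angles in rad, forces in N, time in s.
With the tool pointing down it reaches from about 0.35 to 0.95 m from the base axis. Payload 17.4 kg.
Tool frame: the origin (TCP) lies between the finger pads; the fingertips stand 17 mm ahead of it and the grasp point (between the pads) lies 2 mm behind it; z points along the fingers, y is the line along which they close (so a half turn about z gives the same grasp; the last joint's range is limited). The gripper opens to 93 mm and grips with 3 to 60 N. Pads are 15 mm wide; open, the fingers measure 128 mm over their backs; the gripper's body (75 mm by 188 mm) begins 65 mm behind the grasp point.
Start: joints at [-1.317, 0.116, 1.442, -0, 1.584, -0.038], TCP at [0.194, -0.646, 0.236] pointing down, gripper open.
Joint ranges: [-2.83, 2.83], [-0.83, 2.19], [0.07, 2.5], [-1.14, 4.28], [0.01, 3], [-2.97, 2.97]. Speed limits (rad/s): [1.89, 1.89, 2.22, 3.14, 3.14, 3.14].

INTERFACE

Orientations are given as a 3x3 rotation matrix whose columns are the frame's x, y, z axes.
In Python, from station import r gives the robot as it stands.
- The arm moves only by the tool apply_moves, never from a script. Its argument "motion" is a list of rows, each a list of 5 numbers: the shift along the tool's x, y, z in cm, then the turn about the tool's z in rad, then the closure, from 0 (fully open) to 1 (shut). A call has 1 to 5 rows; each row is the pose to reach, as a shift and turn from the pose commanded when the call began, along the tool's axes at that moment; what a row does not reach only later rows make up. A row lasts 1/12 s, in which the tool goes at most 41.7 mm and 7.16 degrees, less where a joint would pass 70% of its speed; a pose out of reach is approached as far as the arm can. A call with a gripper value outside its range is refused whole. The fingers move at their own pace and stop on an object; "newtons" is the grip in N (left out, the last holds). Time passes only in rows, so rows that repeat a pose let the fingers close. It gives the time, the measured TCP pose, the force, the opening and the grip force at its end, in the units of the state.
- r.read_state(): the state, without advancing time (a new reading comes with each control period).
- r.grab_frame(name): name is "scene" or "side" or "wrist"; returns a dict with "color" (400x640x3 uint8, blue, green, red), "depth" (400x640 float32, m along the optical axis (not along the pixel's ray), 0 where there is no reading), "mtx" (3x3 intrinsics, pixels), "T" (4x4, takes a point from camera to world coordinates). Camera axes: x right, y down, z forward; pixel columns grow to the right and rows downward; lengths in m; the calibration is good to about 2 mm. A picture is of the moment at which its call begins.
- r.close_job(): hands the job in; it is judged then, once.
The state is a dict: "time": time; "qpos": joint angles; "joint_velocities": joint speeds; "tau": joint torques, N m; "ee_pos": TCP position; "tcp_rot": TCP orientation; "wrist_force": force on the tool from outside, world axes, zero at the start; "torque": the same for the moment, N m; "finger_gap": finger opening in m; "grasp_force": force on a finger pad.
Only numpy, scipy, OpenCV 4.12 (cv2) and the standard library are available. Lean on these libraries where they do the work, as an engineer would, in place of code of your own. Each camera call takes 0.05 s, during which the arm holds its last target. There are 200 camera calls.

TASK

Get the clamped blue solder sucker ready for the next joint: take the red dust cap off its plunger and stand it mouth down in the grey tray, and press the yellow plunger head down along its slanted axis until it latches at the bottom of its stroke, so that it stays down when you let go. How deep the stop lies differs every time and cannot be seen, so feel for it and do not ram the head against it; leave the multimeter, solder spool and pliers where they lie.

Things in the scene. Friction and masses are not known exactly. Their poses are not given: they have to be found in the camera images.
- stand: Fixed black stand, base 150 x 100 x 14 mm, origin on the bench 10 mm to -x of the base's middle. Clamps the blue solder sucker (barrel 22 mm wide) nose down, leaning 30 degrees to the stand's -x: its axis, upward, is (-0.5, 0, 0.866) in this frame. Black collar 34 mm wide, top face on the axis at (-0.0225, 0, 0.156) m. Slim post behind (+x) the barrel, 0.095 m high
- head_top (a point): Centre of the top face of the yellow plunger head (disc 24 mm in diameter, 8 mm thick, on an 8 mm rod); moves with the plunger. Its z axis points up along the slanted axis, out of the head; its y axis is level. With the plunger up it stands 40 mm above the collar's top face. The cap covers it at the start
- plunger (a joint): Plunger's push-in, m: 0 up (start). Spring: about 4 N at 0 plus 250 N/m; a catch adds up to 3 N over the last 12 mm before it drops in, 2 mm short of the firm stop, so 15 N reach the stop. The stop is hidden at 12 to 26 mm. Latched, it stays 9 mm or more down by itself; else it springs back to 0. Over about 40 N on the head is ramming
- cap: Loose red cup-shaped dust cap, 36 mm outside diameter, 48 mm tall, 3 mm wall, about 25 g, mouth down over the head, resting on the collar, so it blocks pressing. 1 to 3 mm side play; comes off by a pull of 50 mm along the slanted axis. Origin: centre of the open mouth; z axis points to the closed top
- tray: Fixed grey open tray, 160 x 160 mm outside, walls 5 mm thick and 22 mm high, floor 5 mm thick. Origin: centre of its underside
- multimeter: Red and black multimeter lying on the bench, 175 x 85 x 46 mm, loose; origin at the centre of its underside, long side along its x. Leave alone
- spool: Blue and silver solder spool standing on the bench, 56 mm in diameter, 48 mm tall, loose; origin at the centre of its underside. Leave alone
- pliers: Small pliers with red handles lying on the bench, about 160 mm long along their x (handles to -x), 50 mm wide, 15 mm high, loose; origin near the pivot. Leave alone
There are look-alikes about, which are no part of the job. There is more than one size of the cap; the job needs the largest.

How it is judged:
By the outcome, as a careful person would: the job done as asked, in the order asked, and still so for the second after the job is handed in, with the robot touching nothing.
It also fails if it takes over 48 s, if anything falls off the work surface, if the arm or the gripper's body presses on something with over 40 N, if the wrist force passes 120 N, or if a joint passes its speed limit or range.

## Working session

There is one attempt and no reset: what is moved stays moved. The work goes in short steps, Python scripts to look and compute and a tool call to move; the robot and the scene stay as the last step left them, time stands still between calls to the robot, and variables do not carry over. Pictures are saved under pics/ and viewed, at most 10 in all, crops included, and the job is handed in when it is done.

Besides the shell and the picture viewer there is one more tool, called after "Emit:" as name(argument=value, ...), one argument or row to a line, values as JSON. apply_moves: Moves the arm, as the interface text tells. Its arguments: {"type":"object","properties":{"motion":{"type":"array","items":{"type":"array","items":{"type":"number"}}},"newtons":{"type":"number"}},"required":["motion"]}

```bash
mkdir -p pics; ls
cat > h.py <<'E'
import numpy as np, cv2
from station import r
def pt(f,u,v,w=1):
    d=f["depth"][v-w:v+w+1,u-w:u+w+1]; d=d[d>0]; d=np.median(d)
    p=np.linalg.inv(f["mtx"])@[u,v,1]*d
    return (f["T"]@np.r_[p,1])[:3]
def cloud(f):
    v,u=np.mgrid[0:400,0:640]; d=f["depth"]
    p=np.stack([u,v,np.ones_like(u)],-1)@np.linalg.inv(f["mtx"]).T*d[...,None]
    return p@f["T"][:3,:3].T+f["T"][:3,3]
E
python3 - <<'E'
from h import *
s=r.read_state();print(s)
a=r.grab_frame("scene");b=r.grab_frame("side")
np.savez("f0.npz",**{"a_"+k:v for k,v in a.items()},**{"b_"+k:v for k,v in b.items()})
print(a["T"],b["T"])
cv2.imwrite("pics/scene0.png",a["color"]);cv2.imwrite("pics/side0.png",b["color"])
E
```

```text
pics
{'time': 0.0, 'qpos': array([-1.31679814e+00,  1.16490277e-01,  1.44228974e+00, -1.48061648e-05,
        1.58396715e+00, -3.78444343e-02]), 'joint_velocities': array([-0.00039235,  0.00092982,  0.00084523, -0.00071842, -0.00041116,
        0.00086261]), 'tau': array([ 8.95835874e-04, -7.21274614e+01, -6.22613883e+01,  7.79665844e-02,
        2.39137479e-02, -1.60810605e-04]), 'ee_pos': array([ 0.19412147, -0.64629131,  0.23488707]), 'tcp_rot': array([[ 9.57715406e-01,  2.87717062e-01, -3.04431219e-04],
       [ 2.87717222e-01, -9.57714759e-01,  1.11375130e-03],
       [ 2.88869820e-05, -1.15424689e-03, -9.99999333e-01]]), 'wrist_force': array([ 0.60089376, -0.31626721,  0.53155594]), 'torque': array([ 0.02713774, -0.00769916, -0.01370596]), 'grasp_force': 0.0, 'finger_gap': 0.09340921665033929}
[[-0.80387848  0.39696512 -0.44294253  1.11707285]
 [ 0.59454503  0.5147581  -0.61768949  0.83138858]
 [-0.01719292 -0.75989657 -0.6498166   0.91959272]
 [ 0.          0.          0.          1.        ]] [[ 0.99697257 -0.04100917  0.0660602   0.53771403]
 [-0.07533727 -0.71966091  0.69022639 -0.52691842]
 [ 0.01923533 -0.69311357 -0.7205717   0.7994197 ]
 [ 0.          0.          0.          1.        ]]
```

View pics/scene0.png

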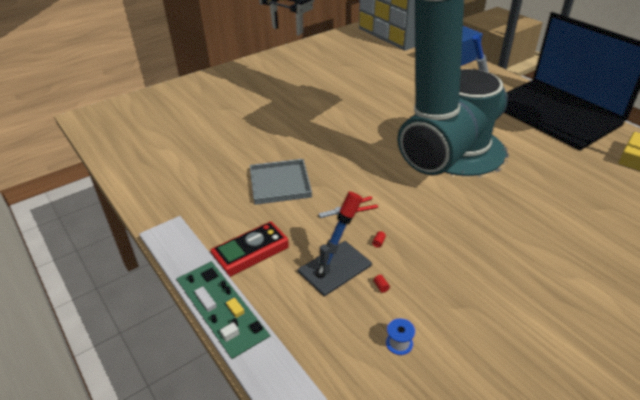

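View pics/side0.png

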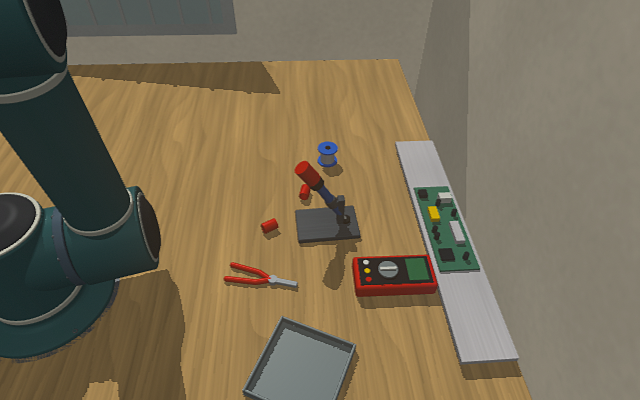

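The scene view shows the leaning sucker with its red cap at about (350,205), base (335,268), tray (280,182), pliers behind the cap and the spool at (400,336). In the side view the cap is at (307,172), base (327,225), tray (300,360) and pliers (260,277). Two small red look-alike caps lie on the bench.

```bash
cat > m.py <<'E'
from h import *
z=np.load("f0.npz");F=[{k[2:]:z[k] for k in z if k[0]==c} for c in "ab"]
for n,f in zip(("scene","side"),F):
    P=cloud(f);C=f["color"].astype(int);B,G,R=C[...,0],C[...,1],C[...,2]
    ok=f["depth"]>0
    red=ok&(R>110)&(G<70)&(B<70)&(P[...,2]>0.11)&(P[...,2]<.3)&(P[...,0]>.3)
    p=P[red];print(n,"cap",len(p),p.mean(0),p.min(0),p.max(0))
    roi=np.zeros(ok.shape,bool)
    if n=="scene": roi[235:300,290:380]=1
    else: roi[200:250,285:370]=1
    base=ok&roi&(C.max(-1)<90)&(abs(P[...,2]-.014)<.006)
    p=P[base];rc=cv2.minAreaRect(p[:,:2].astype(np.float32)*1000);print("base",len(p),np.median(p[:,2]),rc,cv2.boxPoints(rc).tolist())
    roi[:]=0
    if n=="scene": roi[150:210,235:320]=1
    else: roi[310:400,235:365]=1
    t=ok&roi&(abs(P[...,2]-.022)<.004)&(R-B<25);p=P[t]
    rc=cv2.minAreaRect(p[:,:2].astype(np.float32)*1000);print("tray rim",len(p),rc)
E
python3 m.py
```

```text
scene cap 334 [0.56803552 0.17028018 0.18515843] [0.54125016 0.15108659 0.15758236] [0.58811984 0.18139475 0.20651167]
base 1693 0.013601153687480938 ((610.0933837890625, 166.03189086914062), (147.42674255371094, 102.28619384765625), 2.4451301097869873) [[534.2652587890625, 213.98361206054688], [538.6290283203125, 111.7905502319336], [685.9215087890625, 118.08016967773438], [681.5577392578125, 220.27322387695312]]
tray rim 272 ((533.2509155273438, -191.73602294921875), (166.0024871826172, 157.8336181640625), 63.90974044799805)
side cap 138 [0.55363943 0.15706006 0.19548056] [0.53718846 0.14211663 0.15139234] [0.58885146 0.17477899 0.20658844]
base 1712 0.013279627492282509 ((608.8486328125, 160.05633544921875), (147.95358276367188, 101.67540740966797), 3.2367641925811768) [[532.1194458007812, 206.63604736328125], [537.8602905273438, 105.12284088134766], [685.5778198242188, 113.47662353515625], [679.8369750976562, 214.98983764648438]]
tray rim 650 ((533.194580078125, -195.93325805664062), (159.9221649169922, 160.1532440185547), 63.905120849609375)
```

```bash
cat >> m.py <<'E'
from scipy.optimize import least_squares
print("---")
th=np.radians(2.85);a=np.array([-.5*np.cos(th),-.5*np.sin(th),.866]);a/=np.linalg.norm(a)
yv=np.array([-np.sin(th),np.cos(th),0]);xv=np.cross(yv,a)
o=np.array([.5995,.1625,0])+np.array([-.0225*np.cos(th),-.0225*np.sin(th),.156]);print("collar pred",o)
for n,f in zip(("scene","side"),F):
    P=cloud(f);C=f["color"].astype(int)
    p=P[(f["depth"]>0)&(C[...,2]>90)&(C[...,1]<70)&(C[...,0]<70)&(P[...,2]>0.13)&(P[...,2]<.3)&(P[...,0]>.3)]
    q=p-o;L=np.c_[q@xv,q@yv,q@a];print(n,"axial pct",np.percentile(L[:,2],[1,5,50,95,99]))
    s=L[(L[:,2]>.005)&(L[:,2]<.043)]
    g=least_squares(lambda c:np.hypot(s[:,0]-c[0],s[:,1]-c[1])-.018,[0,0],loss="soft_l1",f_scale=.001)
    print("offset x,y mm",g.x*1000,"res",np.std(g.fun)*1000,len(s), "top",np.median(L[L[:,2]>.044][:,2]))
E
python3 m.py | sed -n '/---/,$p'
```

```text
---
collar pred [0.57702783 0.16138127 0.156     ]
scene axial pct [0.00283299 0.00561842 0.02904815 0.0503808  0.0509462 ]
offset x,y mm [-3.74376674  0.48768321] res 1.6661194133372779 260 top 0.049088700945582944
side axial pct [0.00364737 0.00585011 0.03835372 0.05020883 0.05114383]
offset x,y mm [-2.51291315 -1.00716413] res 1.2205525092146061 180 top 0.048879302595321354
```

Emit:
apply_moves(
  motion=[
    [2.7, -3.1, -0.6, 0.12, 0],
    [5.4, -6.2, -1.2, 0.242, 0],
    [8.1, -9.3, -1.8, 0.242, 0],
    [10.8, -12.4, -2.4, 0.242, 0],
    [13.5, -15.5, -3, 0.242, 0],
  ],
  newtons=10,
)

```text
time: 0.52
ee_pos: [0.2791, -0.4573, 0.2654]
tcp_rot: [[0.999, 0.049, -0.0], [0.049, -0.999, 0.0], [-0.0, -0.0, -1.0]]
wrist_force: [0.9, 0.6, 0.7]
finger_gap: 0.0931
grasp_force: 0.0
```

```bash
cat >> h.py <<'E'
def to(p):
    s=r.read_state();R=s["tcp_rot"]
    print("t",s["time"],"pos",s["ee_pos"],"yaw",np.degrees(np.arctan2(R[1,0],R[0,0])),"tilt z",R[:,2],"F",s["wrist_force"],"shift cm",R.T@(np.array(p)-s["ee_pos"])*100)
E
python3 -c "
from h import *
to([.563,.161,.265])"
```

```text
t 0.5167 pos [ 0.27911871 -0.45734157  0.26544682] yaw 2.8216357178394356 tilt z [-1.73547184e-04  4.74969583e-04 -9.99999872e-01] F [0.93438368 0.6274643  0.73637762] shift cm [ 31.39762342 -60.36170356   0.06912445]
```

Emit:
apply_moves(
  motion=[
    [1.9, -3.6, 0, 0, 0],
    [3.7, -7.2, 0, 0, 0],
    [5.6, -10.8, 0, 0, 0],
    [7.5, -14.4, 0, 0, 0],
    [9.4, -18.0, 0, 0, 0],
  ],
)

```text
time: 0.93
ee_pos: [0.3639, -0.2729, 0.2655]
tcp_rot: [[0.999, 0.049, 0.0], [0.049, -0.999, -0.0], [0.0, 0.0, -1.0]]
wrist_force: [-0.0, -0.2, -0.1]
finger_gap: 0.093
grasp_force: 0.0
```

Emit:
apply_moves(
  motion=[
    [1.9, -3.6, 0, 0, 0],
    [3.7, -7.2, 0, 0, 0],
    [5.6, -10.8, 0, 0, 0],
    [7.5, -14.4, 0, 0, 0],
    [9.4, -18.0, 0, 0, 0],
  ],
)

```text
time: 1.35
ee_pos: [0.4489, -0.0882, 0.2657]
tcp_rot: [[0.999, 0.05, 0.0], [0.05, -0.999, -0.0], [0.0, 0.0, -1.0]]
wrist_force: [0.5, -1.5, -0.2]
finger_gap: 0.0925
grasp_force: 0.0
```

Emit:
apply_moves(
  motion=[
    [1.9, -3.6, 0, 0, 0],
    [3.7, -7.2, 0, 0, 0],
    [5.6, -10.8, 0, 0, 0],
    [7.5, -14.4, 0, 0, 0],
    [7.5, -14.4, 0, 0, 0],
  ],
)

```text
time: 1.77
ee_pos: [0.5178, 0.0624, 0.2647]
tcp_rot: [[0.999, 0.054, -0.001], [0.054, -0.999, 0.001], [-0.001, -0.001, -1.0]]
wrist_force: [0.3, -0.1, -0.4]
finger_gap: 0.0931
grasp_force: 0.0
```

```bash
python3 -c "
from h import *
to([.563,.161,.265]); f=r.grab_frame('wrist'); print(f['T']); cv2.imwrite('pics/w1.png',f['color'])
np.savez('w1.npz',**f)"
```

```text
t 1.7667 pos [0.51776622 0.06241701 0.26472653] yaw 3.099575695269795 tilt z [-0.00114596  0.00127768 -0.99999853] F [ 0.33215054 -0.10750099 -0.39450122] shift cm [ 5.04978094 -9.59932635 -0.01993496]
[[ 5.32558999e-02 -9.63107576e-01 -2.63794630e-01  5.90240758e-01]
 [-9.98580408e-01 -5.16255347e-02 -1.31138179e-02  6.64745403e-02]
 [-9.88521533e-04  2.64118538e-01 -9.64489720e-01  4.14030669e-01]
 [ 0.00000000e+00  0.00000000e+00  0.00000000e+00  1.00000000e+00]]
```

Emit:
apply_moves(
  motion=[
    [1.6, -3.2, 0, 0, 0],
    [3.3, -6.4, 0, 0, 0],
    [5.0, -9.6, 0, 0, 0],
    [5.0, -9.6, 0, 0, 0],
  ],
)

```text
time: 2.15
ee_pos: [0.5627, 0.1587, 0.2647]
tcp_rot: [[0.999, 0.052, -0.001], [0.052, -0.999, 0.001], [-0.001, -0.001, -1.0]]
wrist_force: [0.5, 0.1, -0.4]
finger_gap: 0.0931
grasp_force: 0.0
```

```bash
cat > w.py <<'E'
from h import *
from scipy.optimize import least_squares
th=np.radians(2.85);a=np.array([-.5*np.cos(th),-.5*np.sin(th),.866]);a/=np.linalg.norm(a)
yv=np.array([-np.sin(th),np.cos(th),0]);xv=np.cross(yv,a);o=np.array([.57703,.16138,.156])
E
python3 - <<'E'
from w import *
to([.563,.161,.265]); f=r.grab_frame('wrist'); cv2.imwrite('pics/w1.png',f['color'])
P=cloud(f);C=f["color"].astype(int)
p=P[(f["depth"]>0)&(C[...,2]>90)&(C[...,1]<70)&(C[...,0]<70)&(P[...,2]>0.13)&(P[...,2]<.23)]
L=(p-o)@np.c_[xv,yv,a];print(len(L),np.percentile(L,[1,50,99],axis=0))
s=L[(L[:,2]>.005)&(L[:,2]<.043)]
g=least_squares(lambda c:np.hypot(s[:,0]-c[0],s[:,1]-c[1])-.018,[0,0],loss="soft_l1",f_scale=.001);print(g.x,np.std(g.fun))
t=L[L[:,2]>.045];print(np.percentile(t,[0.5,99.5],axis=0),cv2.minEnclosingCircle((t[:,:2]*1000).astype(np.float32)))
E
```

```text
t 2.15 pos [0.56272756 0.15865969 0.26467621] yaw 2.952978745436872 tilt z [-1.15271544e-03  6.41591474e-04 -9.99999130e-01] F [ 0.49474712  0.12755101 -0.38641878] shift cm [ 0.03922792 -0.23233901 -0.03225976]
2948 [[-0.01886395 -0.01675416  0.00463548]
 [ 0.01026549 -0.00053103  0.04070828]
 [ 0.01608065  0.01541983  0.05167811]]
[-0.00316863 -0.00058123] 0.0006942892053718267
[[-0.02080247 -0.01669248  0.04506114]
 [ 0.01430345  0.01553993  0.05209645]] ((-3.629565954208374, -0.3790251910686493), 18.41196632385254)
```

View pics/w1.png

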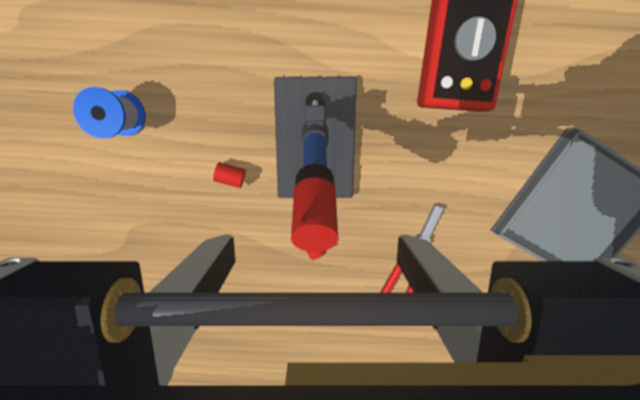

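Emit:
apply_moves(
  motion=[
    [0.1, -0.15, 3.0, 0, 0.3],
    [0.1, -0.15, 6.0, 0, 0.3],
    [0.1, -0.15, 8.5, 0, 0.3],
    [0.1, -0.15, 9.3, 0, 0.3],
    [0.1, -0.15, 9.3, 0, 0.4],
  ],
  newtons=10,
)

```text
time: 2.62
ee_pos: [0.5616, 0.1558, 0.1709]
tcp_rot: [[0.999, 0.049, -0.003], [0.049, -0.999, -0.001], [-0.003, 0.001, -1.0]]
wrist_force: [0.8, 0.2, 0.6]
finger_gap: 0.0643
grasp_force: 0.0
```

Emit:
apply_moves(
  motion=[
    [0, 0, 0, 0, 0.75],
    [0, 0, 0, 0, 0.75],
    [0, 0, 0, 0, 0.75],
    [0, 0, 0, 0, 0.75],
    [0, 0, 0, 0, 0.75],
  ],
)

```text
time: 3.03
ee_pos: [0.5629, 0.1581, 0.174]
tcp_rot: [[0.999, 0.05, 0.002], [0.05, -0.999, 0.002], [0.002, -0.002, -1.0]]
wrist_force: [0.3, 4.8, 3.0]
finger_gap: 0.0349
grasp_force: 10.0
```

Emit:
apply_moves(
  motion=[
    [0, -0.15, 0, 0, 0.75],
    [-0.5, -0.15, -0.87, 0, 0.75],
    [-1.0, -0.15, -1.73, 0, 0.75],
    [-1.5, -0.15, -2.6, 0, 0.75],
    [-2.0, -0.15, -3.46, 0, 0.75],
  ],
)

```text
time: 3.45
ee_pos: [0.5419, 0.1576, 0.2086]
tcp_rot: [[0.999, 0.05, 0.0], [0.05, -0.999, 0.0], [0.0, -0.0, -1.0]]
wrist_force: [0.4, -0.2, 0.5]
finger_gap: 0.0348
grasp_force: 10.0
```

Emit:
apply_moves(
  motion=[
    [-0.5, 0, -0.87, 0, 0.75],
    [-1.0, 0, -1.73, 0, 0.75],
    [-1.5, 0, -2.6, 0, 0.75],
    [-2.0, 0, -3.46, 0, 0.75],
    [-2.0, 0, -3.46, 0, 0.75],
  ],
)

```text
time: 3.87
ee_pos: [0.5222, 0.1568, 0.2442]
tcp_rot: [[0.999, 0.05, 0.002], [0.05, -0.999, 0.001], [0.002, -0.0, -1.0]]
wrist_force: [-0.0, -0.5, -0.0]
finger_gap: 0.0345
grasp_force: 10.0
```

Run:
```python
from w import *
to([.533,-.194,.2]); f=r.grab_frame('wrist');g=r.grab_frame('scene')
cv2.imwrite('pics/w2.png',np.hstack([f['color'],cv2.resize(g['color'][120:320,250:450],(400,400))])[:,240:])
# yellow head top
P=cloud(g);C=g["color"].astype(int);m=(g["depth"]>0)&(C[...,2]>120)&(C[...,1]>100)&(C[...,0]<80)&(P[...,2]>.15)&(P[...,2]<.24)&(abs(P[...,0]-.55)<.08)
L=(P[m]-o)@np.c_[xv,yv,a];print(len(L),L.size and np.percentile(L,[2,50,98],axis=0))
P=cloud(f);C=f["color"].astype(int);m=(f["depth"]>0)&(C[...,2]>100)&(C[...,1]>80)&(C[...,0]<70)&(P[...,2]>.15)&(P[...,2]<.24)&(abs(P[...,0]-.55)<.08)
L=(P[m]-o)@np.c_[xv,yv,a];print(len(L),L.size and np.percentile(L,[2,50,98],axis=0))
```

```text
t 3.8667 pos [0.52221198 0.15679824 0.24423132] yaw 2.8627139514216804 tilt z [ 2.44618558e-03  6.00608796e-04 -9.99996828e-01] F [-0.01529408 -0.51413432 -0.03194823] shift cm [-0.68547298 35.09203347  4.40468719]
49 [[-0.00537059 -0.00504444  0.0304053 ]
 [ 0.00556207  0.00561208  0.03813943]
 [ 0.01205444  0.01302684  0.04131219]]
280 [[-0.00799765 -0.01679141  0.03471245]
 [ 0.00861356 -0.00245909  0.03967594]
 [ 0.01244613  0.00992568  0.08712164]]
```

View pics/w2.png

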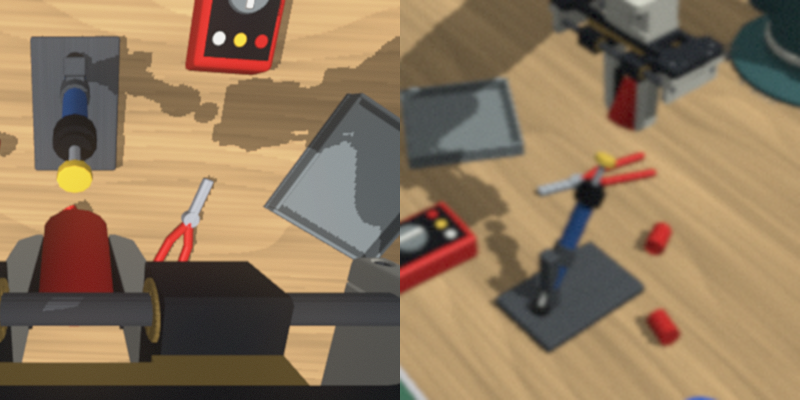

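The cap is off in the gripper (crop 75,260), and the yellow head is exposed at (75,177). The tray is clear.

Emit:
apply_moves(
  motion=[
    [-0.2, 4.0, 0, 0, 0.75],
    [-0.5, 8.0, 0, 0, 0.75],
    [-0.8, 12.0, 0, 0, 0.75],
    [-1.0, 16.0, 0, 0, 0.75],
    [-1.0, 20.0, 0, 0, 0.75],
  ],
)

```text
time: 4.38
ee_pos: [0.5219, -0.0453, 0.2412]
tcp_rot: [[0.999, 0.05, -0.001], [0.05, -0.999, 0.0], [-0.001, -0.0, -1.0]]
wrist_force: [1.4, 0.3, -0.8]
finger_gap: 0.0347
grasp_force: 10.0
```

Emit:
apply_moves(
  motion=[
    [0, 4.0, 0, 0, 0.75],
    [0, 8.0, 2.0, 0, 0.75],
    [0, 12.0, 5, 0, 0.75],
    [0, 15.1, 8, 0, 0.75],
    [0, 15.1, 11, 0, 0.75],
  ],
)

```text
time: 4.8
ee_pos: [0.5303, -0.1983, 0.1317]
tcp_rot: [[0.999, 0.047, 0.002], [0.047, -0.999, -0.002], [0.002, 0.002, -1.0]]
wrist_force: [0.7, -0.1, 0.3]
finger_gap: 0.0343
grasp_force: 10.0
```

Run:
```python
from w import *
to([.53,-.194,.04]); g=r.grab_frame('side');f=r.grab_frame('scene')
for g in (g,f):
    P=cloud(g);C=g["color"].astype(int);m=(g["depth"]>0)&(C[...,2]>90)&(C[...,1]<70)&(C[...,0]<70)&(abs(P[...,0]-.525)<.07)&(abs(P[...,1]+.19)<.06)&(P[...,2]>.03)
    p=P[m];print(len(p));
    if len(p)>20:
        print(np.percentile(p,[1,50,99],axis=0))
```

```text
t 4.8 pos [ 0.53028813 -0.19829377  0.13170012] yaw 2.7110141940423604 tilt z [ 0.00199484 -0.00163619 -0.99999667] F [ 0.7070599  -0.07540597  0.25495601] shift cm [-0.02603476 -0.44611044  9.16922175]
0
84
[[ 0.52670312 -0.21279151  0.11008285]
 [ 0.5399475  -0.19182442  0.13230096]
 [ 0.55077046 -0.17678468  0.15300182]]
```

Emit:
apply_moves(
  motion=[
    [-0.3, -0.3, 3.5, 0, 0.75],
    [-0.5, -0.3, 6.5, 0, 0.75],
    [-0.5, -0.3, 8.5, 0, 0.75],
    [-0.5, -0.3, 9.2, 0, 0.75],
    [-0.5, -0.3, 9.2, 0, 0.75],
  ],
  newtons=4,
)

```text
time: 5.32
ee_pos: [0.5248, -0.1908, 0.0396]
tcp_rot: [[0.999, 0.05, -0.002], [0.05, -0.999, 0.001], [-0.001, -0.001, -1.0]]
wrist_force: [-0.3, -0.5, -0.1]
finger_gap: 0.0343
grasp_force: 4.0
```

Emit:
apply_moves(
  motion=[
    [0, 0, 0.3, 0, 0.75],
    [0, 0, 0.6, 0, 0.75],
    [0, 0, 0.7, 0, 0.75],
    [0, 0, 0.8, 0, 0.75],
    [0, 0, 0.9, 0, 0.75],
  ],
)

```text
time: 5.73
ee_pos: [0.5252, -0.1917, 0.0315]
tcp_rot: [[0.999, 0.05, 0.001], [0.05, -0.999, -0.0], [0.001, 0.0, -1.0]]
wrist_force: [-0.1, 1.2, 1.2]
finger_gap: 0.0347
grasp_force: 4.0
```

Just touching. I'll right it by going down 5 mm while moving +x.

Emit:
apply_moves(
  motion=[
    [0.2, 0, 0.1, 0, 0.75],
    [0.5, 0, 0.2, 0, 0.75],
    [0.8, 0, 0.3, 0, 0.75],
    [1.1, 0, 0.4, 0, 0.75],
    [1.4, 0, 0.5, 0, 0.75],
  ],
  newtons=3,
)

```text
time: 6.15
ee_pos: [0.5392, -0.191, 0.0258]
tcp_rot: [[0.999, 0.05, 0.0], [0.05, -0.999, -0.0], [-0.0, 0.0, -1.0]]
wrist_force: [-1.0, -0.6, 2.7]
finger_gap: 0.0347
grasp_force: 3.1
```

Run:
```python
from w import *
to([.53,-.194,.04]); f=r.grab_frame('scene');w=r.grab_frame('wrist')
cv2.imwrite('pics/t1.png',np.hstack([w['color'][:,120:520],cv2.resize(f['color'][120:240,220:340],(400,400),interpolation=2)]))
```

```text
t 6.15 pos [ 0.53924371 -0.19098382  0.02582521] yaw 2.8518308058251196 tilt z [ 2.99896068e-06 -9.63268009e-05 -9.99999995e-01] F [-1.04409956 -0.64353251  2.65666279] shift cm [-0.93823477  0.25539027 -1.41745304]
```

View pics/t1.png

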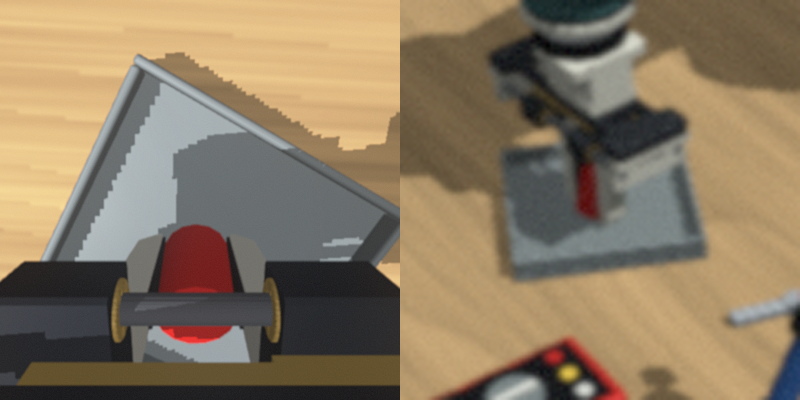

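The cap is between the fingers over the tray, but its tilt is unclear here. I'll fit it numerically.

```bash
cat > tilt.py <<'E'
from w import *
def tilt(f,c,name):
    P=cloud(f);C=f["color"].astype(int)
    p=P[(f["depth"]>0)&(C[...,2]>80)&(C[...,1]<60)&(C[...,0]<60)&(np.hypot(P[...,0]-c[0],P[...,1]-c[1])<.05)&(P[...,2]>.006)&(P[...,2]<.08)]
    print(name,len(p),len(p) and np.percentile(p,[1,50,99],axis=0))
    if len(p)<60: return
    def res(v):
        d=np.array([v[2],v[3],1]);d/=np.linalg.norm(d);q=p-[c[0]+v[0],c[1]+v[1],.03]
        ax=q@d;rad=np.linalg.norm(q-np.outer(ax,d),axis=1)
        s=rad-.018; top=ax-v[4]
        return np.where(abs(s)<abs(top),s,top)
    best=min((least_squares(res,[0,0,t,0,.027],loss="soft_l1",f_scale=.001) for t in(-.6,-.3,0,.3)),key=lambda g:g.cost)
    print("centre",c+best.x[:2],"lean deg x,y",np.degrees(np.arctan(best.x[2:4])),"top",best.x[4]+.03,"res",np.std(best.fun))
if __name__=="__main__":
    c=r.read_state()["ee_pos"][:2]
    for n in ("wrist","scene","side"): tilt(r.grab_frame(n),c,n)
E
python3 tilt.py
```

```text
wrist 4859 [[ 0.51302372 -0.20689435  0.01534321]
 [ 0.54552418 -0.19045328  0.04540899]
 [ 0.55494774 -0.17447597  0.06010227]]
centre [ 0.53346988 -0.19084384] lean deg x,y [-13.87750653  -0.71974896] top 0.05659988714336836 res 0.0003745269928465168
scene 74 [[ 0.54145655 -0.20183415  0.0111674 ]
 [ 0.54770075 -0.18418203  0.02817648]
 [ 0.55599449 -0.17572454  0.05683852]]
centre [ 0.531542   -0.18766775] lean deg x,y [-13.30609296   9.49767769] top 0.03807847589328425 res 0.0019931414064357413
side 0 0
```

Emit:
apply_moves(
  motion=[
    [0.3, 0, 0.1, 0, 0.75],
    [0.6, 0, 0.15, 0, 0.75],
    [0.9, 0, 0.15, 0, 0.75],
    [0.9, 0, 0.15, 0, 0.7],
    [0.9, 0, 0.15, 0, 0.6],
  ],
)

```text
time: 6.82
ee_pos: [0.5479, -0.1904, 0.0241]
tcp_rot: [[0.999, 0.05, -0.0], [0.05, -0.999, 0.0], [-0.0, -0.0, -1.0]]
wrist_force: [0.7, 0.1, 0.2]
finger_gap: 0.0363
grasp_force: 0.0
```

Emit:
apply_moves(
  motion=[
    [0, 0, 0, 0, 0.5],
    [0, 0, 0, 0, 0.35],
    [0, 0, 0, 0, 0.35],
    [0, 0, 0, 0, 0.35],
  ],
)

```text
time: 7.15
ee_pos: [0.5478, -0.1905, 0.0244]
tcp_rot: [[0.999, 0.05, 0.0], [0.05, -0.999, 0.0], [0.0, -0.0, -1.0]]
wrist_force: [0.3, -0.5, -0.7]
finger_gap: 0.0579
grasp_force: 0.0
```

```bash
python3 tilt.py
```

```text
wrist 4134 [[ 0.52662959 -0.20569553  0.0093793 ]
 [ 0.55568093 -0.18975307  0.05073234]
 [ 0.56043421 -0.17430922  0.0545557 ]]
centre [ 0.5420035  -0.19029893] lean deg x,y [0.00346251 0.02807745] top 0.05339638350924868 res 0.00039979284336034033
scene 93 [[ 0.54623192 -0.1954979   0.01013747]
 [ 0.5557532  -0.17969666  0.03471587]
 [ 0.5601645  -0.17033956  0.05426422]]
centre [ 0.54110757 -0.1891115 ] lean deg x,y [-0.83576928  1.52481273] top 0.05197663420312133 res 0.0016179479346668955
side 102 [[ 0.53443962 -0.19440725  0.04979568]
 [ 0.54715624 -0.1877958   0.05255602]
 [ 0.55980641 -0.18137688  0.05488592]]
centre [ 0.54432242 -0.19843892] lean deg x,y [-0.70566891 -1.49599963] top 0.05225185802108406 res 0.001054783915937623
```

Cap upright on the tray floor (top 53 mm = 5+48, lean 0°). Next: up and over to the plunger.

Emit:
apply_moves(
  motion=[
    [0, 0, -3, 0, 0.35],
    [0, 0, -7, 0, 0.35],
    [0, 0, -11, 0, 0.5],
    [0, 0, -15, 0, 1],
    [0, -1.5, -18, 0, 1],
  ],
)

```text
time: 7.72
ee_pos: [0.5472, -0.1768, 0.208]
tcp_rot: [[0.999, 0.048, 0.002], [0.048, -0.999, -0.001], [0.002, 0.001, -1.0]]
wrist_force: [0.5, -0.8, 1.4]
finger_gap: 0.0453
grasp_force: 0.0
```

Emit:
apply_moves(
  motion=[
    [-0.1, -3, -2, 0, 1],
    [-0.2, -6.5, -4, 0, 1],
    [-0.3, -10.5, -4, 0, 1],
    [-0.4, -14.5, -4, 0, 1],
    [-0.5, -18.5, -4, 0, 1],
  ],
)

```text
time: 8.13
ee_pos: [0.5324, 0.0106, 0.2449]
tcp_rot: [[0.999, 0.049, 0.001], [0.049, -0.999, 0.0], [0.001, 0.0, -1.0]]
wrist_force: [1.1, 0.5, -0.2]
finger_gap: 0.0118
grasp_force: 0.0
```

Emit:
apply_moves(
  motion=[
    [-0.1, -4, 0, 0, 1],
    [-0.2, -8, 0, 0, 1],
    [-0.3, -12, 0, 0, 1],
    [-0.3, -15.1, 0, 0, 1],
    [-0.3, -15.1, 0, 0, 1],
  ],
)

```text
time: 8.55
ee_pos: [0.5216, 0.1641, 0.2443]
tcp_rot: [[0.999, 0.054, -0.0], [0.054, -0.999, 0.001], [-0.0, -0.001, -1.0]]
wrist_force: [1.0, -0.6, 0.0]
finger_gap: 0.0005
grasp_force: 0.0
```

```bash
cat > head.py <<'E'
from w import *
f=r.grab_frame('wrist');cv2.imwrite('pics/hd.png',f['color'])
P=cloud(f);C=f["color"].astype(int);m=((f["depth"]>0)&(C[...,2]>120)&(C[...,1]>100)&(C[...,0]<100)&(C[...,2]-C[...,0]>90)&(np.linalg.norm(P-(o+.03*a),axis=-1)<.035)).astype(np.uint8)
n,lab,st,_=cv2.connectedComponentsWithStats(m);k=1+st[1:,4].argmax();p=P[lab==k]
L=(p-o)@np.c_[xv,yv,a];h=np.percentile(L[:,2],90)
t=L[L[:,2]>h-.004];(cx,cy),R=cv2.minEnclosingCircle((t[:,:2]*1000).astype(np.float32))
print(st[k],"c mm",cx,cy,R,"med",np.median(t,0),"h",np.percentile(L[:,2],[10,50,90]))
hp=o+xv*cx/1e3+yv*cy/1e3+a*np.median(t[:,2]);print("head top",hp)
to(hp+a*.015+[-.006,0,.017])
E
python3 head.py
```

```text
[308 160  36  32 904] c mm -0.9809825420379639 -0.7014498710632324 12.41466999053955 med [ 0.00060623 -0.00042107  0.04145832] h [0.0386319  0.04140316 0.04213622]
head top [0.5555124  0.15960647 0.1914132 ]
t 8.6 pos [0.52189785 0.16200328 0.24425057] yaw 3.062001264941676 tilt z [-2.05655175e-04  1.74928402e-04 -9.99999964e-01] F [0.07460322 0.24877886 0.22699051] shift cm [1.99514623 0.38449475 2.28424645]
```

Emit:
apply_moves(
  motion=[
    [0.7, 0.2, 0.8, 0, 1],
    [1.4, 0.3, 1.6, 0, 1],
    [2.0, 0.3, 2.3, 0, 1],
    [2.0, 0.3, 2.3, 0, 1],
  ],
)

```text
time: 8.93
ee_pos: [0.5432, 0.1564, 0.2187]
tcp_rot: [[0.999, 0.048, -0.003], [0.048, -0.999, -0.001], [-0.003, 0.001, -1.0]]
wrist_force: [-0.0, 0.6, -0.0]
finger_gap: 0.0003
grasp_force: 0.0
```

Run:
```python
from w import *
hp=np.array([.5555,.1596,.1914]);to(hp+a*.015+[-.006,0,.017])
w=r.grab_frame('wrist');g=r.grab_frame('side')
cv2.imwrite('pics/p1.png',np.hstack([w['color'][:,120:520],cv2.resize(g['color'][110:210,250:350],(400,400),interpolation=2)]))
```

```text
t 8.9333 pos [0.54319579 0.15635761 0.21873627] yaw 2.739904757221473 tilt z [-2.80397736e-03 -8.28394541e-04 -9.99995726e-01] F [-0.03631108  0.56739679 -0.00662985] shift cm [-0.10556907 -0.29210733 -0.26530575]
```

View pics/p1.png

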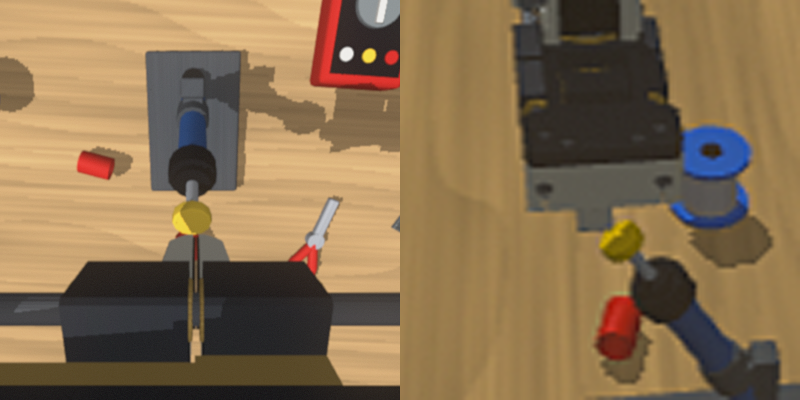

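The tip sits just -x of and above the yellow head (wrist 190,217), as planned. I'll settle, then feel along the axis.

Emit:
apply_moves(
  motion=[
    [-0.1, -0.15, -0.1, 0, 1],
    [-0.1, -0.15, -0.1, 0, 1],
    [-0.1, -0.15, -0.1, 0, 1],
  ],
)

```text
time: 9.28
ee_pos: [0.5414, 0.1592, 0.2229]
tcp_rot: [[0.999, 0.05, 0.001], [0.05, -0.999, 0.0], [0.001, -0.0, -1.0]]
wrist_force: [0.1, 0.0, -0.2]
finger_gap: 0.0001
grasp_force: 0.0
```

```bash
cat > pr.py <<'E'
from w import *
hp=np.array([.5555,.1596,.1914]);s=r.read_state();d=s["ee_pos"]-[0,0,.017]-hp
print("t",s["time"],"x,y,axial mm of tip vs head",np.array([d@xv,d@yv,d@a])*1e3,"F axial",s["wrist_force"]@a,"F",s["wrist_force"])
E
python3 pr.py
```

```text
t 9.2833 x,y,axial mm of tip vs head [-4.97923154  0.273186   19.59237517] F axial -0.15800690288411354 F [ 0.0539151   0.00625465 -0.15118213]
```

Emit:
apply_moves(
  motion=[
    [0.15, 0, 0.26, 0, 1],
    [0.35, 0, 0.61, 0, 1],
    [0.5, 0, 0.87, 0, 1],
    [0.6, 0, 1.04, 0, 1],
    [0.65, 0, 1.13, 0, 1],
  ],
)

```text
time: 9.7
ee_pos: [0.548, 0.1595, 0.2105]
tcp_rot: [[0.999, 0.05, -0.001], [0.05, -0.999, -0.0], [-0.001, 0.0, -1.0]]
wrist_force: [0.7, -0.6, 0.2]
finger_gap: 0.0006
grasp_force: 0.0
```

Emit:
apply_moves(
  motion=[
    [0.05, 0, 0.09, 0, 1],
    [0.1, 0, 0.17, 0, 1],
    [0.15, 0, 0.26, 0, 1],
    [0.2, 0, 0.35, 0, 1],
    [0.25, 0, 0.43, 0, 1],
  ],
)

```text
time: 10.12
ee_pos: [0.5504, 0.1596, 0.2069]
tcp_rot: [[0.999, 0.05, 0.0], [0.05, -0.999, 0.0], [0.0, -0.0, -1.0]]
wrist_force: [-3.1, -0.5, 3.0]
finger_gap: 0.0003
grasp_force: 2.2
```

```bash
python3 pr.py
```

```text
t 10.1167 x,y,axial mm of tip vs head [-5.15109112  0.27698309  1.27803158] F axial 4.099023239202415 F [-3.06444879 -0.45350643  2.9530362 ]
```

Emit:
apply_moves(
  motion=[
    [0.05, 0, 0.09, 0, 1],
    [0.1, 0, 0.17, 0, 1],
    [0.15, 0, 0.26, 0, 1],
    [0.2, 0, 0.35, 0, 1],
    [0.25, 0, 0.43, 0, 1],
  ],
)

```text
time: 10.53
ee_pos: [0.553, 0.1597, 0.2024]
tcp_rot: [[0.999, 0.05, 0.0], [0.05, -0.999, 0.0], [0.0, -0.0, -1.0]]
wrist_force: [-3.0, 0.3, 4.8]
finger_gap: 0.0004
grasp_force: 2.8
```

Emit:
apply_moves(
  motion=[
    [0.05, 0, 0.09, 0, 1],
    [0.1, 0, 0.17, 0, 1],
    [0.15, 0, 0.26, 0, 1],
    [0.2, 0, 0.35, 0, 1],
    [0.2, 0, 0.35, 0, 1],
  ],
)

```text
time: 10.95
ee_pos: [0.5549, 0.1598, 0.199]
tcp_rot: [[0.999, 0.05, -0.0], [0.05, -0.999, 0.0], [-0.0, -0.0, -1.0]]
wrist_force: [-4.0, -1.2, 6.9]
finger_gap: 0.0004
grasp_force: 3.8
```

```bash
python3 pr.py
```

```text
t 10.95 x,y,axial mm of tip vs head [-5.17057098  0.2756947  -7.88075318] F axial 8.006595512347898 F [-4.02952381 -1.22007365  6.8866254 ]
```

Emit:
apply_moves(
  motion=[
    [0.05, 0, 0.09, 0, 1],
    [0.1, 0, 0.17, 0, 1],
    [0.1, 0, 0.17, 0, 1],
  ],
)

```text
time: 11.2
ee_pos: [0.5559, 0.1599, 0.1974]
tcp_rot: [[0.999, 0.05, -0.0], [0.05, -0.999, 0.0], [-0.0, -0.0, -1.0]]
wrist_force: [-5.0, -0.1, 5.8]
finger_gap: 0.0005
grasp_force: 4.4
```

Emit:
apply_moves(
  motion=[
    [0.05, 0, 0.09, 0, 1],
    [0.1, 0, 0.17, 0, 1],
    [0.1, 0, 0.17, 0, 1],
  ],
)

```text
time: 11.45
ee_pos: [0.5569, 0.1599, 0.1957]
tcp_rot: [[0.999, 0.05, -0.0], [0.05, -0.999, 0.0], [-0.0, -0.0, -1.0]]
wrist_force: [-5.5, -0.7, 6.5]
finger_gap: 0.0003
grasp_force: 4.3
```

Emit:
apply_moves(
  motion=[
    [0.05, 0, 0.09, 0, 1],
    [0.1, 0, 0.17, 0, 1],
    [0.1, 0, 0.17, 0, 1],
  ],
)

```text
time: 11.7
ee_pos: [0.5579, 0.16, 0.194]
tcp_rot: [[0.999, 0.05, -0.0], [0.05, -0.999, 0.0], [-0.0, -0.0, -1.0]]
wrist_force: [-5.4, 0.2, 7.4]
finger_gap: 0.0002
grasp_force: 4.3
```

Emit:
apply_moves(
  motion=[
    [0.05, 0, 0.09, 0, 1],
    [0.1, 0, 0.17, 0, 1],
    [0.1, 0, 0.17, 0, 1],
  ],
)

```text
time: 11.95
ee_pos: [0.5589, 0.16, 0.1922]
tcp_rot: [[0.999, 0.05, -0.0], [0.05, -0.999, 0.0], [-0.0, -0.0, -1.0]]
wrist_force: [-4.5, -0.1, 6.9]
finger_gap: 0.0006
grasp_force: 4.0
```

Emit:
apply_moves(
  motion=[
    [0.05, 0, 0.09, 0, 1],
    [0.1, 0, 0.17, 0, 1],
    [0.1, 0, 0.17, 0, 1],
  ],
)

```text
time: 12.2
ee_pos: [0.5599, 0.1601, 0.1905]
tcp_rot: [[0.999, 0.05, -0.0], [0.05, -0.999, 0.0], [-0.0, -0.0, -1.0]]
wrist_force: [-5.6, -0.2, 7.2]
finger_gap: 0.0004
grasp_force: 4.1
```

Emit:
apply_moves(
  motion=[
    [0.05, 0, 0.09, 0, 1],
    [0.1, 0, 0.17, 0, 1],
    [0.1, 0, 0.17, 0, 1],
  ],
)

```text
time: 12.45
ee_pos: [0.5608, 0.1602, 0.1888]
tcp_rot: [[0.999, 0.05, -0.0], [0.05, -0.999, 0.0], [-0.0, -0.0, -1.0]]
wrist_force: [-5.3, 0.4, 7.4]
finger_gap: 0.0
grasp_force: 4.8
```

```bash
python3 pr.py
python3 - <<'E'
from w import *
w=r.grab_frame('wrist');g=r.grab_frame('scene')
cv2.imwrite('pics/p2.png',np.hstack([w['color'][:,120:520],cv2.resize(g['color'][160:260,290:390],(400,400),interpolation=2)]))
for f in(w,g):
    P=cloud(f);C=f["color"].astype(int);m=((f["depth"]>0)&(C[...,2]>110)&(C[...,1]>90)&(C[...,0]<100)&(C[...,2]-C[...,0]>80)&(np.linalg.norm(P-(o+.025*a),axis=-1)<.035))
    L=(P[m]-o)@np.c_[xv,yv,a];print(len(L),len(L) and np.percentile(L,[5,50,95],axis=0)*1e3)
E
```

```text
t 12.45 x,y,axial mm of tip vs head [ -5.16948716   0.29064288 -19.65155132] F axial 9.087703379687515 F [-5.3435289   0.40637341  7.42395653]
617 [[  1.4385783  -10.48248811  12.52689922]
 [  7.22197351  -0.92264943  17.61357128]
 [ 10.36746468   8.03564058  18.83908664]]
15 [[-7.48383388 -5.45436989 12.7210149 ]
 [ 3.37016243  5.51347263 15.8154701 ]
 [11.44241633 13.69790846 18.25153697]]
```

View pics/p2.png

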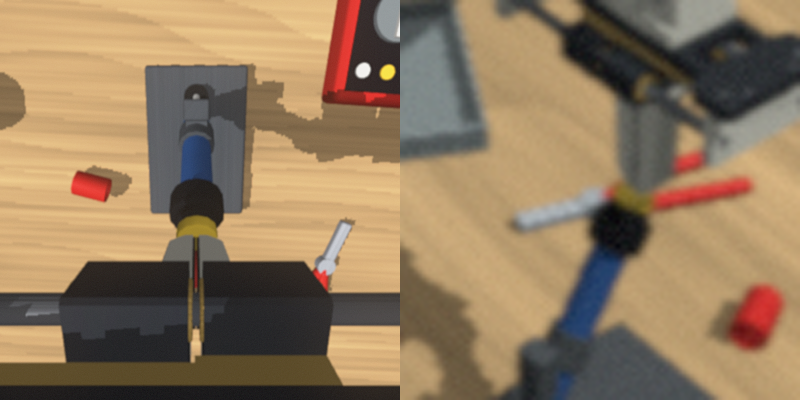

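The head has followed under the tip (wrist 197,227), about 22 mm down, with no stop felt yet. I'll keep going gently.

Emit:
apply_moves(
  motion=[
    [0.03, 0, 0.05, 0, 1],
    [0.06, 0, 0.1, 0, 1],
    [0.06, 0, 0.1, 0, 1],
  ],
)

```text
time: 12.8
ee_pos: [0.5612, 0.1602, 0.1883]
tcp_rot: [[0.999, 0.05, -0.0], [0.05, -0.999, 0.0], [-0.0, -0.0, -1.0]]
wrist_force: [-9.8, -0.8, 11.7]
finger_gap: 0.0003
grasp_force: 7.5
```

Emit:
apply_moves(
  motion=[
    [0.02, 0, 0.04, 0, 1],
    [0.04, 0, 0.07, 0, 1],
    [0.04, 0, 0.07, 0, 1],
  ],
)

```text
time: 13.05
ee_pos: [0.5615, 0.1602, 0.1881]
tcp_rot: [[0.999, 0.05, -0.001], [0.05, -0.999, 0.0], [-0.001, -0.0, -1.0]]
wrist_force: [-13.8, -1.3, 16.5]
finger_gap: 0.0001
grasp_force: 10.3
```

Firm stop: 21 N with hardly any further travel. I'll back off along the axis and check.

Emit:
apply_moves(
  motion=[
    [-0.1, 0, -0.17, 0, 1],
    [-0.4, 0, -0.7, 0, 1],
    [-1.0, 0, -1.73, 0, 1],
    [-2.2, 0, -3.8, 0, 1],
    [-4.0, 0, -5.5, 0, 1],
  ],
)

```text
time: 13.47
ee_pos: [0.5218, 0.1581, 0.2427]
tcp_rot: [[0.999, 0.049, -0.0], [0.049, -0.999, -0.0], [-0.0, 0.0, -1.0]]
wrist_force: [1.3, 0.7, 0.8]
finger_gap: 0.0006
grasp_force: 0.0
```

Emit:
apply_moves(
  motion=[
    [-1.5, 0, -1.5, 0, 1],
    [-1.5, 0, -1.5, 0, 1],
    [-1.5, 0, -1.5, 0, 1],
  ],
)

```text
time: 13.72
ee_pos: [0.5069, 0.1575, 0.2582]
tcp_rot: [[0.999, 0.05, 0.003], [0.05, -0.999, 0.001], [0.003, -0.0, -1.0]]
wrist_force: [-0.1, 0.5, -0.3]
finger_gap: 0.0006
grasp_force: 0.0
```

```bash
python3 head.py
python3 - <<'E'
from tilt import *
for n in("scene","side"):
    f=r.grab_frame(n);tilt(f,np.array([.542,-.19]),n);cv2.imwrite(f"pics/end_{n}.png",f["color"])
E
```

```text
[301 119  32  31 771] c mm -0.8218164443969727 -0.6953185796737671 11.94398021697998 med [ 0.00031117 -0.00040153  0.0203298 ] h [0.01860527 0.02028037 0.02105413]
head top [0.5662012  0.16014473 0.17319507]
t 13.7667 pos [0.50710582 0.15743194 0.25699751] yaw 2.8583952422873153 tilt z [ 8.17446582e-04  1.32196375e-04 -9.99999657e-01] F [ 1.46764313 -0.10044947  0.13116158] shift cm [ 4.56201304 -0.00578536  5.38497187]
scene 191 [[ 0.52650296 -0.20697324  0.00715575]
 [ 0.54808636 -0.18012583  0.04260631]
 [ 0.56039909 -0.16741865  0.0566097 ]]
centre [ 0.54127397 -0.18905532] lean deg x,y [ 1.21377947 -0.43477097] top 0.052049744791912975 res 0.002579189002667669
side 448 [[ 0.52802675 -0.20894467  0.00762216]
 [ 0.54389811 -0.19948955  0.05130478]
 [ 0.5594485  -0.17506675  0.05535267]]
centre [ 0.54320827 -0.19036273] lean deg x,y [-0.46073267 -0.07465871] top 0.052375261040296765 res 0.0010165224564414117
```

View pics/end_side.png

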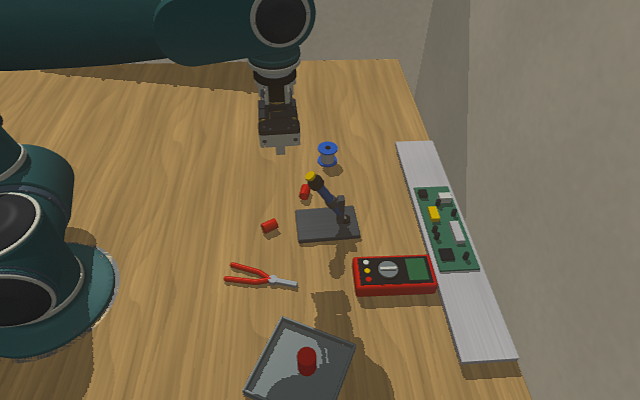

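The head stays 21 mm down with the arm clear (yellow at 312,176). The cap stands mouth down in the tray (307,360), and the multimeter, spool and pliers have not moved.

```bash
python3 -c "
from station import r
print(r.close_job())"
```

```text
the job is handed in; nothing more can be done
None
```

The job is handed in: the red dust cap stands mouth down in the grey tray, the yellow plunger head is latched about 21 mm down (21 N at the stop, held after release), and the multimeter, spool and pliers were left alone.

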